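Swing the desk lamp over the order pad and switch it on

ROBOT

A 6-joint arm with a two-finger parallel gripper is mounted at the origin on the work surface. World frame = base frame: x ahead of the robot, y to its left, z up, the work surface at z = 0. Lengths are in m, angles in degrees, forces in N, time in s.
With the tool pointing down it reaches from about 0.375 to 0.75 m from the base axis. Payload 9 kg.
Tool frame: the origin (TCP) lies where the fingers leave the gripper's body, on its centre line; the fingertips stand 73 mm ahead of it and the grasp point (between the pads) lies 54 mm ahead of it (robot.tip_reach is the distance from the TCP to the fingertips, in m); z points along the fingers, y is the direction in which the jaws open and shut (so a half turn about z gives the same grasp; the last joint's range is limited). The gripper opens to 85 mm and grips with 20 to 120 N. Pads are 22 mm wide; open, the fingers measure 114 mm over their backs; the gripper's body (76 mm by 85 mm) begins 54 mm behind the grasp point. The pads swing forward as they close: fully open they stand 13 mm farther back than shut.
Start: joints at [-79.166, 5.964, 5.575, 89.605, 0, 77.527], TCP at [0.237, -0.551, 0.304] pointing down, gripper open.
Joint ranges: [-171.21, 171.21], [-48.23, 106.86], [-62.78, 66.21], [-105.2, 120.99], [-86.42, 89.51], [-180, 180]. Speed limits (degrees/s): [127.2, 127.2, 147.25, 180, 180, 180].

INTERFACE

Orientations are given as [roll, pitch, yaw] about the fixed x, y, z axes, in that order (R = Rz(yaw) Ry(pitch) Rx(roll)).
In Python, from plant import robot gives the robot as it stands. Calls block until the motion is done:
- robot.move_pose(position, orientation): joint-space move of the TCP to a pose.
- robot.line_to(position, vel=0.15, rotation=None, guard=None): straight line of the TCP; rotation=None keeps the orientation; vel is the mean speed in m/s. With guard (N) it stops when the force on the tool has changed by that much, and returns True; else False.
- robot.goto_joints(angles): joint-space move.
- robot.set_gripper(opening): finger opening in m; the grip force is fixed at half the most; returns when the fingers have stopped.
- robot.pause(seconds).
- robot.ik(position, orientation): joint angles nearest the present ones, or None.
- robot.observe(): the state.
- robot.grab_frame(name): name is "side" or "top"; returns the picture (420x560x3 uint8, blue, green, red); there is no depth.
- robot.get_calibration(name): a dict with "vertical_fov" (degrees; the focal length in pixels is half the picture's height over the tangent of half this angle, whatever the lens; pixels are square), "cx", "cy" (the principal point, pixels), "rvec" (rotation vector, rad) and "tvec" (3), from world to camera coordinates, as OpenCV has them. Camera axes: x right, y down, z forward; pixel columns grow to the right and rows downward; lengths in m; the calibration is good to about 2 mm. A picture is of the moment at which its call begins. get_calibration takes no time and is no camera call.
A pose or a line that the arm cannot do raises robot.IKError and nothing moves.
- robot.job_done(): hands the job in, once; it reports no verdict.
The state is a dict: "time": time; "q": joint angles; "qvel": joint speeds; "joint_torque": joint torques, N m; "tool_pos": TCP position; "tcp_rot": TCP orientation; "ft_force": force on the tool from outside, world axes, zero at the start; "torque": the same for the moment, N m; "gripper_width": finger opening in m.
Only numpy, scipy, OpenCV 4.12 (cv2) and the standard library are available. Lean on these libraries where they do the work, as an engineer would, in place of code of your own. Each camera call takes 0.05 s, during which the arm holds its last target.

TASK

Light the paperwork: with a finger, gently push the desk lamp's arm round until the lamp's head hangs over the middle of the paper pad, and only then press the switch button on top of the lamp's column right down. Nothing is gripped or lifted: the lamp's foot, the pad and everything else on the desk stay where they are, and the lamp is left over the pad.

Things in the scene. Friction and masses are not known exactly. Their poses are not given: they have to be found in the camera images.
- lamp: Desk lamp, loose on the desk, about 2.4 kg. Origin: centre of the underside of its round black foot (150 mm diameter, 24 mm high), z up. The upright column above it (20 mm diameter, with a 40 mm collar where the arm joins) is the arm's pivot axis. The lamp's own x axis is not the arm's direction.
- lamp_arm: The lamp's level swinging arm. Origin: on the pivot axis at desk height; -x points along the arm to the head. Round aluminium bar, 16 mm diameter, centre line 250 mm above the desk; push it from either side, 30 to 150 mm from the axis. Stiff pivot: 1 to 1.5 N at mid-arm moves it (friction 0.13 N m), it stays where left; range 1.9 rad either way from the lamp's own -x.
- lamp_head (a point): Centre of the underside of the lamp's round head (black, 100 mm diameter), 220 mm from the pivot axis and 206 mm above the desk; the head reaches from there up to 260 mm above the desk.
- lamp_switch_top (a point): Centre of the top of the switch, a grey round button (28 mm diameter) in a black housing (44 mm diameter, its top 10 mm lower) on top of the lamp's column, on the pivot axis, 286 mm above the desk. It is pressed straight down.
- lamp_switch (a joint): Switch travel in m: 0 released, 0.006 fully down; springs back. Fully down takes 5 N.
- pad: Pad of white order slips, 148 x 105 x 16 mm, with a brown card binding strip across one short end, lying loose at one side of the lamp, about as far from the pivot as the head. Origin: centre of its underside; x along its length, z up.
- calculator: Black desk calculator with grey keys, 150 x 105 x 27 mm, loose, at the lamp's other side. Origin: centre of its underside. Leave alone.
- mug: White mug, 76 mm diameter, 85 mm high, with a handle, in front of the lamp's foot. Origin: centre of its underside. Leave alone.
- stapler: Stapler, 130 x 34 x 43 mm. Origin: centre of its underside. Leave alone.
- tape: Tape dispenser, 140 x 50 x 82 mm. Origin: centre of its underside. Leave alone.
- sanitiser: Small bottle, 48 mm diameter, 130 mm high, behind the lamp. Origin: centre of its underside. Leave alone.
- stamp: Wooden hand stamp, 34 mm diameter, 66 mm high, standing. Origin: centre of its underside. Leave alone.
- parcel: Cardboard parcel, 140 x 100 x 70 mm, to the left. Origin: centre of its underside. Leave alone.

How it is judged:
By the outcome, as a careful person would: the job done as asked, in the order asked, and still so for the second after the job is handed in, with the robot touching nothing.
It also fails if it takes over 45 s, if anything falls off the work surface, if the arm or the gripper's body presses on something with over 40 N, if the wrist force passes 120 N, or if a joint passes its speed limit or range.

## Working session

There is one attempt and no reset: what is moved stays moved. The work goes in short steps, each a Python script; the robot and the scene stay as the last script left them, time stands still between calls to the robot, and variables do not carry over. Pictures are saved under pics/ and viewed, and the job is handed in when it is done.

```bash
ls; mkdir -p pics; python3 - <<'E'
from plant import robot
import cv2
for n in("side","top"):
    cv2.imwrite(f"pics/{n}0.png",robot.grab_frame(n)); print(n,robot.get_calibration(n))
print(robot.observe())
E
```

```text
pics
side {'vertical_fov': 47.11415436072835, 'cx': 281.47761128060176, 'cy': 204.4917111352326, 'rvec': array([ 2.34939912, -0.15461305,  0.05601108]), 'tvec': array([-0.55994731,  0.28958417,  1.19128922])}
top {'vertical_fov': 57.829304809376744, 'cx': 268.67138836773967, 'cy': 208.7020518422127, 'rvec': array([ 2.165729  , -2.16366153,  0.11891794]), 'tvec': array([0.12632794, 0.63237516, 1.32266132])}
{'time': 0.1, 'q': array([-7.91647839e+01,  5.99715993e+00,  5.53221454e+00,  8.96049781e+01,
       -1.38461516e-03,  7.75266421e+01]), 'qvel': array([ 0.07623664, -0.09621993,  0.13821324,  0.01191081, -0.09836172,
       -0.01188736]), 'joint_torque': array([ 8.03494826e-03, -5.58206534e+01,  5.04718816e+01,  1.31475207e-02,
       -1.63879577e-04, -3.38436223e-05]), 'tool_pos': array([ 0.2373717 , -0.55081722,  0.30318669]), 'tcp_rot': array([-1.79931428e+02, -1.37505308e-02,  2.33085666e+01]), 'ft_force': array([-0.56613023,  0.50978197,  0.03938669]), 'torque': array([0.0451062 , 0.00076724, 0.03035007]), 'gripper_width': 0.08556020336709354}
```

View pics/side0.png

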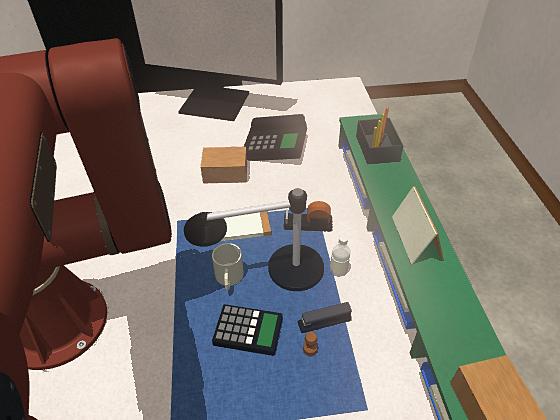

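View pics/top0.png

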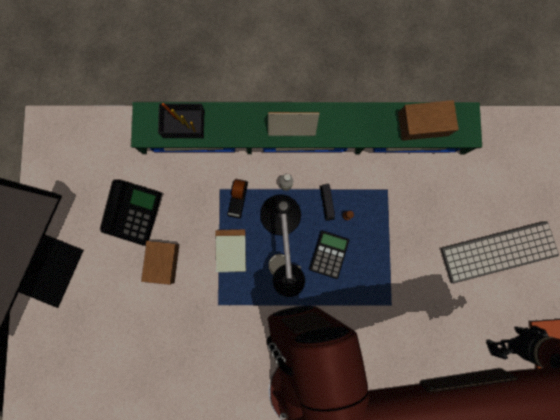

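```bash
cat > h.py <<'E'
import numpy as np, cv2
from plant import robot
def cam(n):
    c=robot.get_calibration(n); f=210/np.tan(np.radians(c['vertical_fov']/2))
    K=np.array([[f,0,c['cx']],[0,f,c['cy']],[0,0,1.]])
    return K,np.array(c['rvec']),np.array(c['tvec'])
def ray(n,px):
    K,r,t=cam(n); R=cv2.Rodrigues(r)[0]
    d=R.T@np.linalg.solve(K,[px[0],px[1],1]); return -R.T@t,d/np.linalg.norm(d)
def onz(n,px,z):
    o,d=ray(n,px); return o+d*(z-o[2])/d[2]
def proj(n,P):
    K,r,t=cam(n); return cv2.projectPoints(np.array(P,float).reshape(-1,1,3),r,t,K,None)[0].reshape(-1,2)
def tri(a,b):
    (o1,d1),(o2,d2)=ray(*a),ray(*b)
    s=np.linalg.lstsq(np.c_[d1,-d2],o2-o1,rcond=None)[0]
    p,q=o1+s[0]*d1,o2+s[1]*d2; return (p+q)/2,np.linalg.norm(p-q)
def crop(n,img,x0,y0,w,h,k,name,gamma=1):
    c=img[y0:y0+h,x0:x0+w]
    c=(255*(c/255.)**gamma).astype(np.uint8)
    cv2.imwrite(name,cv2.resize(c,None,fx=k,fy=k,interpolation=cv2.INTER_CUBIC))
E
python3 - <<'E'
from h import *
t=cv2.imread('pics/top0.png'); s=cv2.imread('pics/side0.png')
crop('top',t,205,165,195,145,4,'pics/topc0.png',0.5)
crop('side',s,165,180,200,150,4,'pics/sidec0.png',0.7)
for n in('top','side'): print(n,ray(n,(280,210)))
E
```

```text
top (array([0.48322183, 0.12652545, 1.38411633]), array([ 0.10637271, -0.02948821, -0.99388897]))
side (array([ 0.47918959, -0.70759496,  1.04223639]), array([ 0.08281837,  0.69580679, -0.71343818]))
```

View pics/topc0.png

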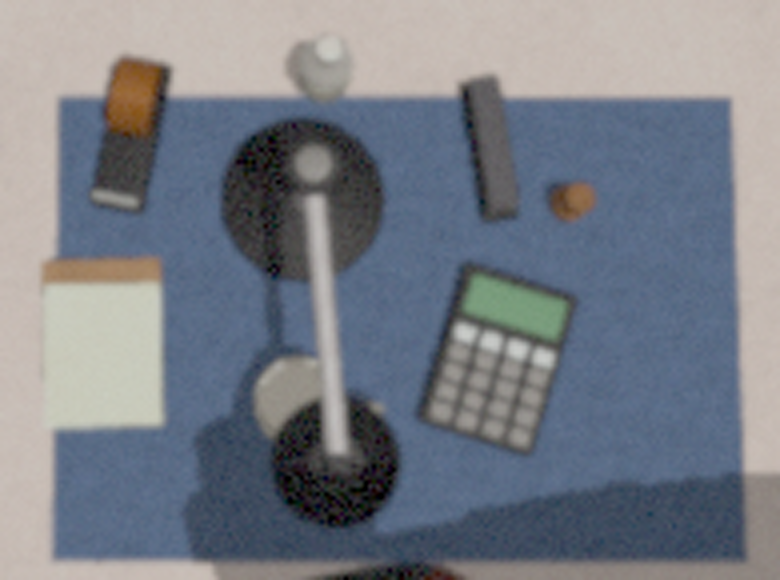

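View pics/sidec0.png

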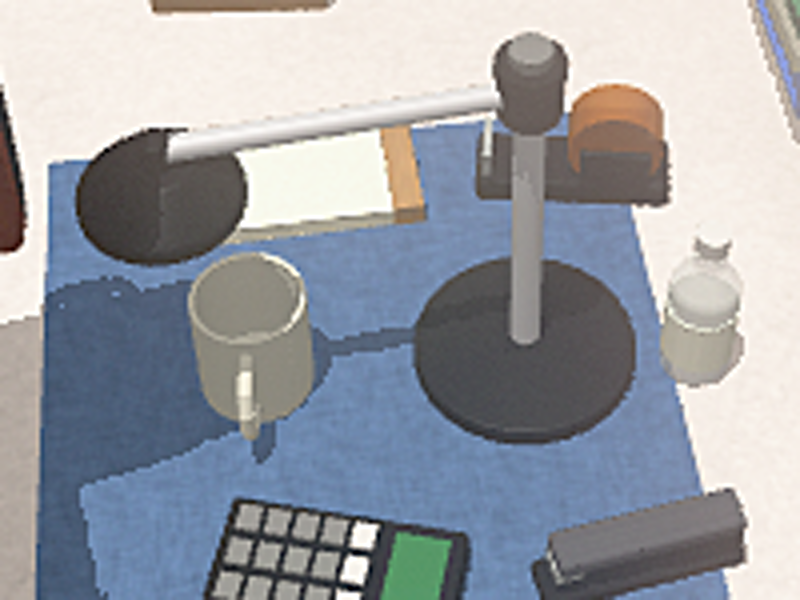

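```bash
cat > meas.py <<'E'
from h import *
def cent(m,seed):
    n,l,st,c=cv2.connectedComponentsWithStats(m.astype(np.uint8)); 
    k=[i for i in range(1,n) if st[i,4]>15]; i=min(k,key=lambda i:np.hypot(*(c[i]-seed))); return l==i,c[i],st[i]
E
python3 - <<'E'
from meas import *
t=cv2.imread('pics/top0.png').astype(int); s=cv2.imread('pics/side0.png').astype(int)
# pad paper in top: greenish white
g=(255*(t/255.)**.5)
b,gg,r=g[...,0],g[...,1],g[...,2]
# blue desk mat: b-r>25
sub=np.zeros(t.shape[:2],bool); sub[225:278,210:252]=1
m=sub&(b<gg-6)&(gg>100)   # paper/brown vs. mat & pinkish desk
for nm,p in(('paper',(231,255)),('mat',(270,260)),('desk',(210,255)),('binding',(231,232))): print(nm,g[p[1],p[0]].round())
print('button',g[205,283].round(),'housing',g[209,290].round(),'foot',g[225,270].round())
print('side button',s[191,297],s[200,297],'desk')
print('btn tri',tri(('top',(282.9,205.4)),('side',(297.4,191.6))))
for c in((43,260),(162,257),(164,428),(45,430)):
    print('pad',onz('top',((c[0]+.5)/4-.5+205,(c[1]+.5)/4-.5+165),.016).round(4))
for c in((222,200),(383,200),(302,118),(302,282)): print('foot',onz('top',((c[0]+.5)/4-.5+205,(c[1]+.5)/4-.5+165),.024).round(4))
for c in((272,460),(400,460),(336,395),(336,528)): print('head',onz('top',((c[0]+.5)/4-.5+205,(c[1]+.5)/4-.5+165),.21).round(4))
E
```

```text
paper [188. 201. 200.]
mat [154. 160. 162.]
desk [181. 189. 199.]
binding [102. 135. 165.]
button [139. 144. 146.] housing [58. 58. 64.] foot [64. 60. 62.]
side button [125 133 141] [64 68 77] desk
btn tri (array([0.61436414, 0.08540303, 0.2838043 ]), np.float64(0.00022237854485381172))
pad [0.5584 0.3187 0.016 ]
pad [0.5612 0.2116 0.016 ]
pad [0.4092 0.2087 0.016 ]
pad [0.4073 0.3144 0.016 ]
foot [0.612  0.1576 0.024 ]
foot [0.6121 0.013  0.024 ]
foot [0.6865 0.0856 0.024 ]
foot [0.5385 0.0859 0.024 ]
head [0.3957 0.1146 0.21  ]
head [0.3958 0.0172 0.21  ]
head [0.4447 0.0657 0.21  ]
head [0.345  0.0662 0.21  ]
```

```bash
python3 - <<'E'
from meas import *
t=cv2.imread('pics/top0.png'); g=(255*(cv2.GaussianBlur(t,(3,3),0)/255.)**.5)
b,gg,r=g[...,0],g[...,1],g[...,2]
h=cv2.cvtColor(cv2.GaussianBlur(t,(3,3),0),cv2.COLOR_BGR2LAB).astype(int)
sub=np.zeros(t.shape[:2],bool); sub[225:278,212:250]=1
for y in (235,250,265): print([tuple(h[y,x]) for x in range(212,220)],[tuple(h[y,x]) for x in range(242,250)])
E
python3 - <<'E'
from h import *
piv=np.array([.6135,.0855])
for th in (186,155,126):
    a=np.radians(th); u=np.array([np.cos(a),np.sin(a)]); p=np.array([np.sin(a),-np.cos(a)])
    P=piv+.1*u-.019*p
    for z in(.306,.42): print(th,P,robot.ik([*P,z],[180,0,th-270]))
for z in (.36,.42): print(robot.ik([*piv,z],[180,0,-100]))
# side-view consistency of pad: project estimated corners
print(proj('side',[[.5584,.3187,.016],[.5612,.2116,.016],[.4092,.2087,.016]]))
E
```

```text
[(np.int64(147), np.int64(133), np.int64(136)), (np.int64(145), np.int64(133), np.int64(136)), (np.int64(136), np.int64(133), np.int64(138)), (np.int64(119), np.int64(133), np.int64(141)), (np.int64(109), np.int64(133), np.int64(144)), (np.int64(108), np.int64(133), np.int64(145)), (np.int64(109), np.int64(133), np.int64(145)), (np.int64(109), np.int64(133), np.int64(145))] [(np.int64(122), np.int64(130), np.int64(145)), (np.int64(117), np.int64(131), np.int64(144)), (np.int64(100), np.int64(131), np.int64(139)), (np.int64(74), np.int64(130), np.int64(128)), (np.int64(54), np.int64(130), np.int64(117)), (np.int64(48), np.int64(131), np.int64(111)), (np.int64(47), np.int64(131), np.int64(111)), (np.int64(46), np.int64(131), np.int64(110))]
[(np.int64(151), np.int64(132), np.int64(136)), (np.int64(150), np.int64(131), np.int64(136)), (np.int64(147), np.int64(131), np.int64(136)), (np.int64(148), np.int64(129), np.int64(137)), (np.int64(156), np.int64(126), np.int64(138)), (np.int64(164), np.int64(124), np.int64(139)), (np.int64(166), np.int64(123), np.int64(139)), (np.int64(166), np.in
[... 1300 characters left out ...]
 -4.58590919    7.21014682  101.79605601    0.
 -104.24803931]
155 [0.51483947 0.11054198] [ -2.12993097  -6.85129414  -6.9650236   89.88627054   0.
 -67.12993097]
155 [0.51483947 0.11054198] [ -2.12993097  -3.29445425   8.4451244  101.73957866   0.
 -67.12993097]
126 [0.53935015 0.15523378] [  2.70572668  -0.79854385  -1.15932338  89.63922048   0.
 -33.29427332]
126 [0.53935015 0.15523378] [  2.70572668   2.768286    14.49015922 101.72187322   0.
 -33.29427332]
[ -4.14304795  10.73892907  16.64494751  95.90601844   0.
 -84.14304795]
[ -4.14304795  13.48922519  26.17669165 102.68746646   0.
 -84.14304795]
[[265.80615748 205.31026084]
 [270.737354   231.43596398]
 [217.45863441 237.55475817]]
```

```bash
cat >> h.py <<'E'
piv=np.array([.6135,.0855]); 
def fp(th,off,r=.1):
    a=np.radians(th); u=np.array([np.cos(a),np.sin(a)]); p=np.array([np.sin(a),-np.cos(a)])
    return piv+r*u-off*p
E
python3 - <<'E'
from h import *
robot.set_gripper(0)
o=robot.observe(); p=o['tool_pos']
robot.line_to([p[0],p[1],.42],vel=.2)
P=fp(185,.05)
robot.move_pose([*P,.42],[180,0,-85])
robot.line_to([*P,.309],vel=.12)
cv2.imwrite('pics/side1.png',robot.grab_frame('side')); cv2.imwrite('pics/top1.png',robot.grab_frame('top'))
s=cv2.imread('pics/side1.png'); crop('s',s,165,130,200,150,4,'pics/sidec1.png',.7)
o=robot.observe(); print(o['time'],o['tool_pos'],o['tcp_rot'],o['ft_force'],o['gripper_width'])
E
```

```text
5.4833 [0.51857159 0.02688481 0.30992242] [-1.79923643e+02 -2.37214361e-02 -8.50037608e+01] [-0.23663988  0.02358276 -0.27696703] 0.0003464752674725701
```

View pics/sidec1.png

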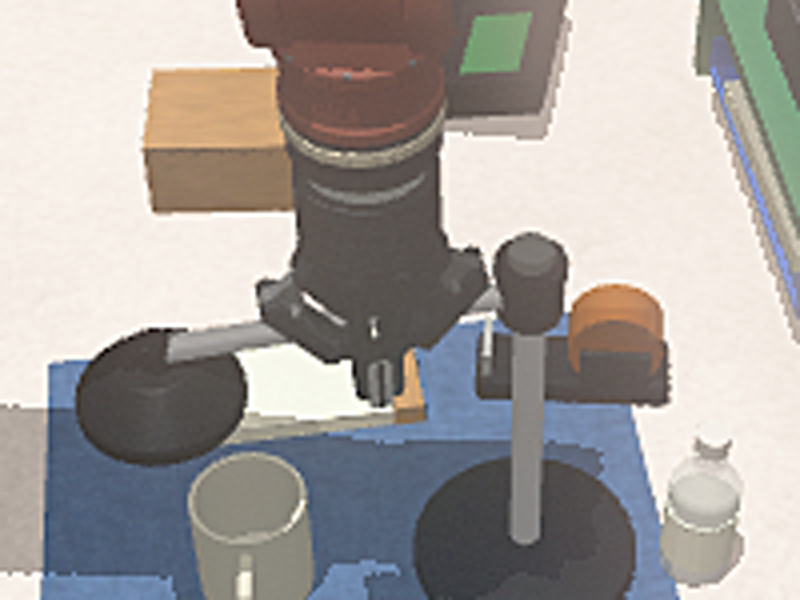

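View pics/top1.png

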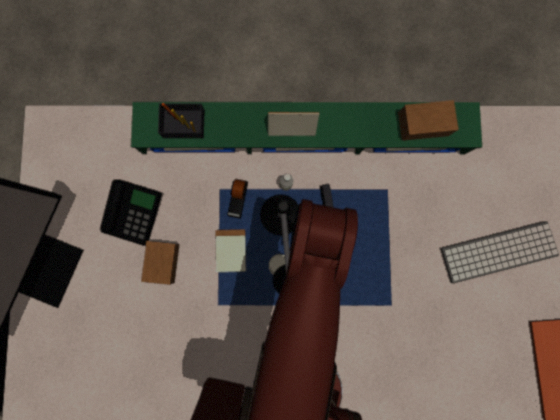

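```bash
python3 - <<'E'
from h import *
r=.11
robot.line_to([*fp(185,.05,r),.307],vel=.06)
robot.line_to([*fp(185,.024,r),.307],vel=.05)
for th in (180,173,165,157,149,141,134):
    robot.line_to([*fp(th,.019,r),.307],vel=.05,rotation=[180,0,th-270])
    o=robot.observe(); print(th,round(o['time'],2),o['ft_force'].round(1))
cv2.imwrite('pics/side2.png',robot.grab_frame('side')); cv2.imwrite('pics/top2.png',robot.grab_frame('top'))
s=cv2.imread('pics/side2.png'); crop('s',s,165,130,200,150,4,'pics/sidec2.png',.7)
crop('t',cv2.imread('pics/top2.png'),205,165,195,145,4,'pics/topc2.png',.5)
E
```

```text
180 6.91 [ 0.1  0.4 -0. ]
173 7.33 [0.  0.1 0.8]
165 7.79 [-0.2 -0.  -0.8]
157 8.25 [-0.1  0.7 -0.4]
149 8.71 [-1.1  0.4  0.5]
141 9.17 [ 0.2  0.6 -0.5]
134 9.59 [ 0.3  0.9 -0.4]
```

View pics/sidec2.png

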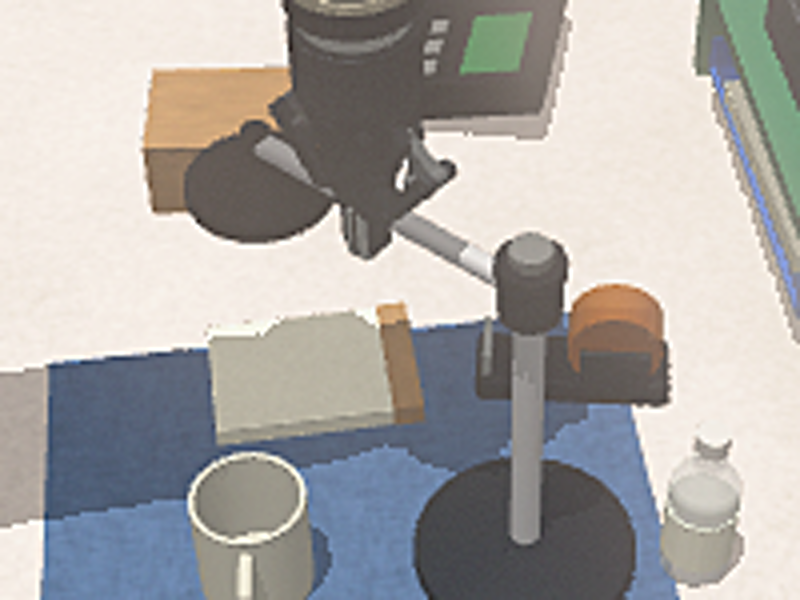

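View pics/topc2.png

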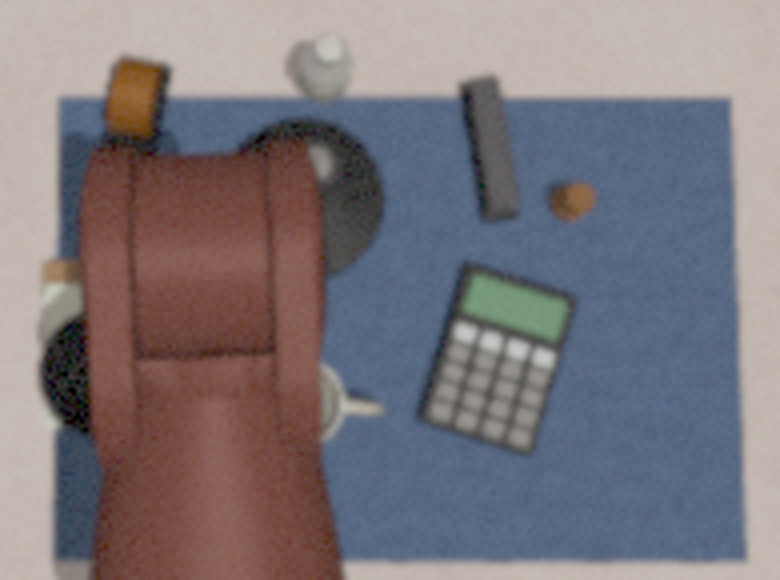

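```bash
cat >> h.py <<'E'
def headbox(th,n,x0,y0,k=4):
    a=np.radians(th); c=piv+.22*np.array([np.cos(a),np.sin(a)]); q=np.radians(np.arange(0,360,3))
    P=np.c_[c[0]+.05*np.cos(q),c[1]+.05*np.sin(q),0*q+.206]
    p=(proj(n,P)+.5-[x0,y0])*k; return c.round(4),p.min(0).round(),p.max(0).round()
E
python3 - <<'E'
from h import *
print('before',headbox(185,'side',165,180))
for th in(126,128,130,132,134,136): print(th,headbox(th,'side',165,130),headbox(th,'top',205,165)[1:])
E
```

```text
before (array([0.3943, 0.0663]), array([ 76., 141.]), array([248., 268.]))
126 (array([0.4842, 0.2635]), array([218., 121.]), array([370., 220.])) (array([ 14., 278.]), array([144., 409.]))
128 (array([0.4781, 0.2589]), array([209., 126.]), array([361., 226.])) (array([ 20., 286.]), array([150., 417.]))
130 (array([0.4721, 0.254 ]), array([200., 131.]), array([353., 232.])) (array([ 26., 294.]), array([156., 425.]))
132 (array([0.4663, 0.249 ]), array([192., 137.]), array([345., 238.])) (array([ 33., 302.]), array([163., 433.]))
134 (array([0.4607, 0.2438]), array([183., 142.]), array([337., 244.])) (array([ 39., 309.]), array([169., 440.]))
136 (array([0.4552, 0.2383]), array([175., 148.]), array([329., 251.])) (array([ 46., 316.]), array([176., 447.]))
```

```bash
python3 - <<'E'
from h import *
r=.11
for th in (130,126.2):
    robot.line_to([*fp(th,.019,r),.307],vel=.03,rotation=[180,0,th-270])
robot.pause(.2)
th=126.2
robot.line_to([*fp(th,.06,r),.307],vel=.08)
P=fp(th,.06,r)
robot.line_to([*P,.40],vel=.15)
# well clear to the -y side for a look
robot.move_pose([.5,-.2,.42],[180,0,-144])
cv2.imwrite('pics/side3.png',robot.grab_frame('side')); cv2.imwrite('pics/top3.png',robot.grab_frame('top'))
crop('s',cv2.imread('pics/side3.png'),165,130,200,150,4,'pics/sidec3.png',.7)
crop('t',cv2.imread('pics/top3.png'),205,165,195,145,4,'pics/topc3.png',.5)
print(robot.observe()['time'])
E
```

```text
13.5083
```

View pics/sidec3.png

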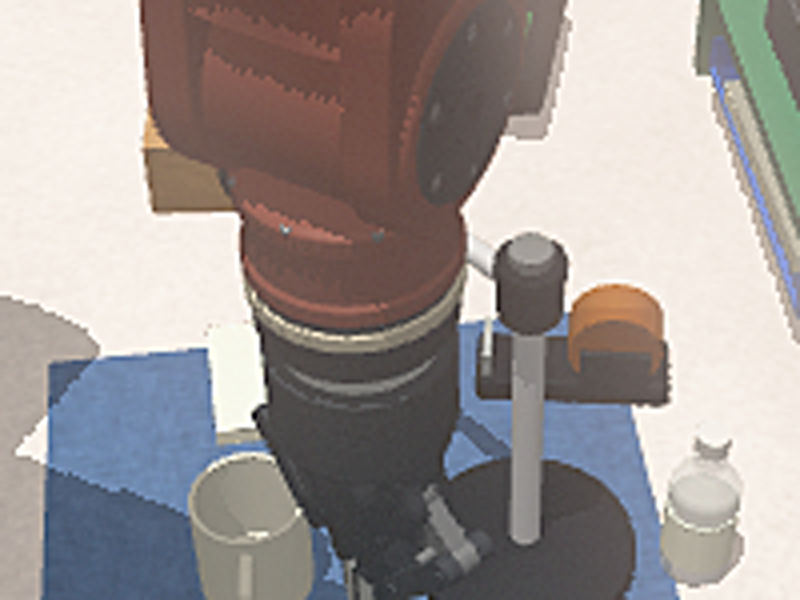

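View pics/topc3.png

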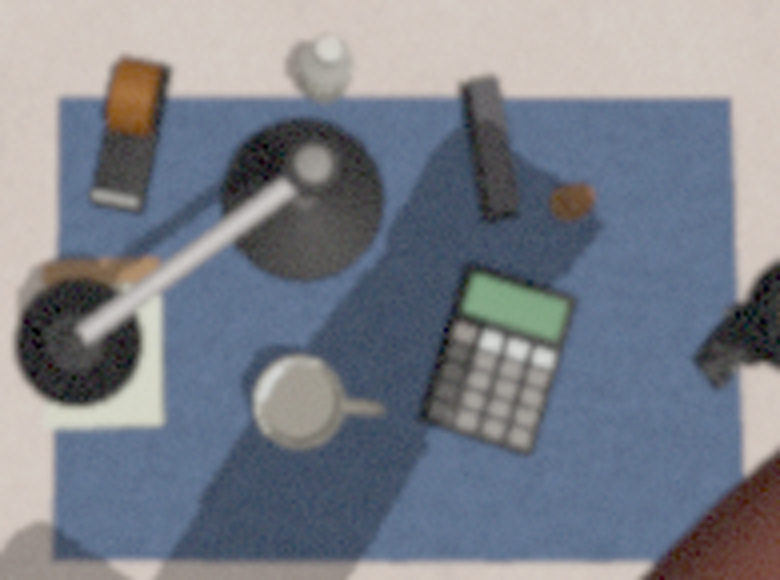

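```bash
python3 - <<'E'
from h import *
print('head',onz('top',((78+.5)/4-.5+205,(342+.5)/4-.5+165),.206))
tr=robot.tip_reach; print(tr)
robot.move_pose([*piv,.42],[180,0,-144])
robot.line_to([*piv,.291+tr],vel=.1)
robot.pause(.3)
o=robot.observe(); print(o['time'],o['tool_pos'],o['ft_force'].round(2))
hit=robot.line_to([*piv,.2755+tr],vel=.008,guard=11)
o=robot.observe(); print(hit,o['time'],o['tool_pos'],o['tool_pos'][2]-tr,o['ft_force'].round(2))
robot.pause(.4)
o=robot.observe(); print(o['tool_pos'][2]-tr,o['ft_force'].round(2))
cv2.imwrite('pics/side4.png',robot.grab_frame('side'))
crop('s',cv2.imread('pics/side4.png'),165,130,200,150,4,'pics/sidec4.png',.7)
E
```

```text
head [0.48483313 0.2639878  0.206     ]
0.0726
15.7 [0.61365515 0.08550286 0.36407683] [-0.37  0.68  0.34]
True 16.975 [0.6134629 0.085521  0.3535741] 0.2809741047100482 [-0.36 -0.23  4.11]
0.2809144000367218 [-1.77  0.41  5.17]
```

View pics/sidec4.png

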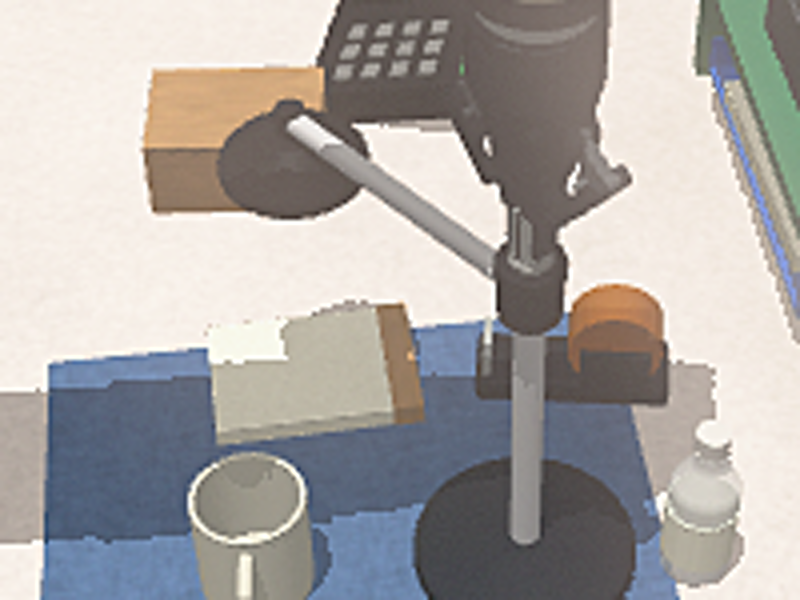

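```bash
python3 - <<'E'
from h import *
tr=robot.tip_reach
for k in range(10):
    z=.2805-.0005*k
    hit=robot.line_to([*piv,z+tr],vel=.008,guard=12); 
    fs=[]
    for _ in range(5): robot.pause(.05); fs.append(robot.observe()['ft_force'][2])
    o=robot.observe(); f=np.mean(fs); print(z,hit,round(o['tool_pos'][2]-tr,5),round(f,2),round(o['time'],2))
    if f>14: break
robot.pause(.3)
cv2.imwrite('pics/side5.png',robot.grab_frame('side'))
crop('s',cv2.imread('pics/side5.png'),265,160,80,60,8,'pics/sidec5.png',.7)
E
```

```text
0.2805 False 0.28091 5.89 17.93
0.28 False 0.28085 7.72 18.43
0.2795 False 0.28081 10.58 18.93
0.279 False 0.28078 12.91 19.43
0.2785 False 0.28067 14.99 19.93
```

View pics/sidec5.png

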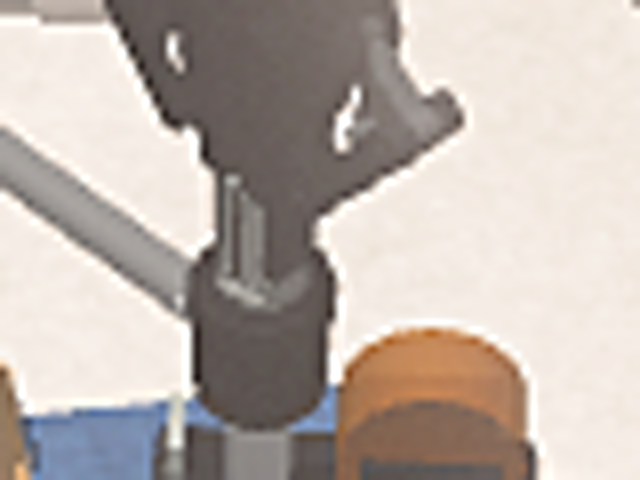

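```bash
python3 - <<'E'
from h import *
robot.line_to([*piv,.30+robot.tip_reach],vel=.03)
robot.line_to([*piv,.42],vel=.12)
robot.move_pose([.35,-.45,.42],[180,0,-144])
robot.pause(.5)
for n in('side','top'): cv2.imwrite(f'pics/{n}6.png',robot.grab_frame(n))
crop('s',cv2.imread('pics/side6.png'),165,130,200,150,4,'pics/sidec6.png',.7)
crop('t',cv2.imread('pics/top6.png'),205,165,195,145,4,'pics/topc6.png',.5)
print(robot.observe()['time'])
E
```

```text
24.425
```

View pics/sidec6.png

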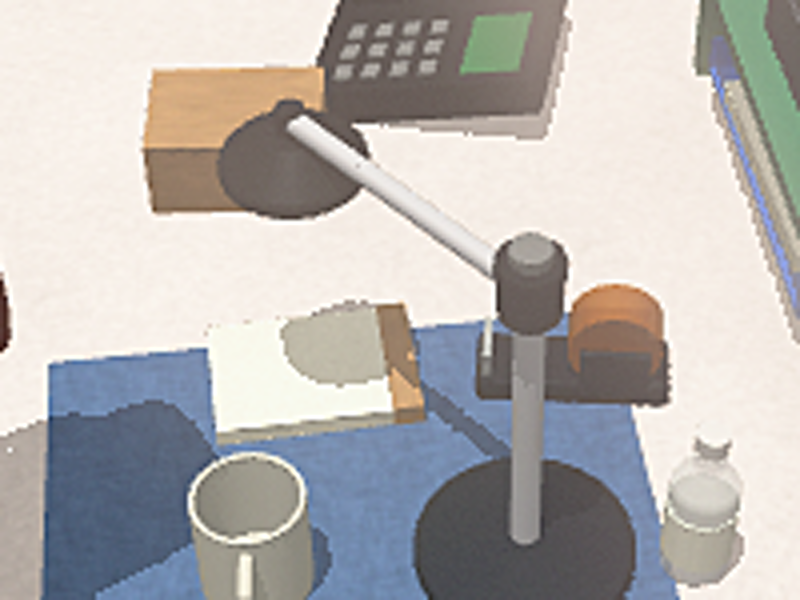

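View pics/topc6.png

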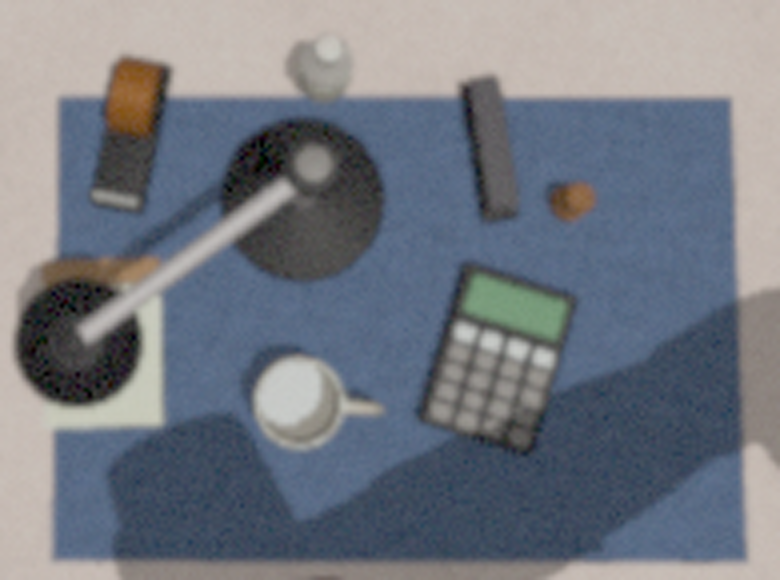

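```bash
python3 - <<'E'
from plant import robot
robot.job_done(); print(robot.observe()['time'])
E
```

```text
the job is handed in; nothing more can be done
the job is handed in; nothing more can be done
```

The lamp's head now hangs over the middle of the pad, and I pressed the switch fully down only after checking that. I handed the job in at about 24.4 s of the 45 s allowed.

- **Arm:** I pushed it round with the closed fingers, about 59°, to 126°. The head measured (0.485, 0.264) against a pad centre of (0.484, 0.263), so about 1 mm off. The side picture agrees with 126°.
- **Switch:** I pressed straight down on the pivot axis. The first push stopped early because the force guard tripped, so I pressed further until the button no longer moved (about 0.2 mm more) while the force rose from 6 to 15 N. It takes 5 N to go fully down.
- **Height check:** The button stopped with the fingertips at 0.2807 m, against an expected 0.280 m. I put that 0.7 mm down to fingertip or arm error, since the stop was hard.
- **Rest of the desk:** In the last pictures the foot, pad, mug, calculator and the other items beside the lamp are where they started. The robot is clear of everything.

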